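Press a new bearing into a stirrer gear cover

TASK

Fit the new large ball bearing in the empty seat of the stirrer's gear cover: tip forward the parts bin that holds it, take it out, and start it by hand squarely in the mouth of the empty bore. Then push it in with the wide bearing driver, stopping as soon as you feel it come up hard against the shims at the bottom, without forcing it any further. Stand the driver upright on the bench again, clear of the cover, and leave the other things on the bench where they are.

Things in the scene. Friction and masses are not known exactly. Their poses are not given: they have to be found in the camera images.
- bearing_center (a point): Centre (half-way up) of the new ball bearing: plain steel ring with dark shields, 35 mm outside diameter, 15 mm hole, 11 mm thick, 45 g, z along its axis (both faces are alike). It lies flat at the back of one of the two bins. When that bin is tipped it slides forward until it rests on the low rib across the bin's floor.
- small_bearing_center (a point): Centre of the small bearing in the other bin, 28 mm diameter, 8 mm thick; not needed.
- bin_unit: White bench unit with two clear tip-out bins side by side, 335 mm wide, 130 mm deep, 120 mm high; fixed. Origin under its centre, z up, front (open side) to its own -x. Bin centres lie at its y = +82 (left) and -82 mm (right). A clear fixed cover, 116 to 120 mm above the bench, hangs over the back of the bins from x = +8 mm back, so the bearing cannot be taken out while its bin is upright.
- bin_left (a joint): Tilt of the bin at the unit's +y side: 0 upright, grows to 0.70 rad at its stop as its top comes forward. A stiff hinge keeps it at any angle; about 5 N at the lip moves it. The pivot line runs along the unit's y at its x = -55 mm, 16 mm above the bench.
- bin_right (a joint): The same for the bin at the unit's -y side.
- bin_left_lip (a point): Middle of the inner upper edge of the left bin's front lip; bin axes: x to its back, y along the lip, z up when upright. The lip is a bar 12 mm thick and 8 mm high over the whole width; behind it 59 mm lies open down into the bin, up to the fixed cover, so it can be hooked from inside. The bin is 150 mm wide inside. Its pivot line runs 95 mm below and 3 mm in front of this point, 16 mm above the bench.
- bin_right_lip (a point): The same for the right bin.
- bin_left_back (a point): Point on the left bin's floor (top side), mid-width, 70 mm behind and 4 mm above the pivot; axes as for the lip. A rib 6 mm high crosses the floor 19 to 22 mm in front of this point. The tipped bin's floor rises to the back; the 35 mm bearing resting on the rib then has its centre within 3 mm of this point's length position.
- bin_right_back (a point): The same for the right bin.
- gear_cover: Grey cast gear cover clamped on an aluminium plate 190 x 120 mm; fixed. Origin under the plate's centre, z up. The cover's face is 32 mm above the bench and carries two round bosses: the larger, empty one at x = +30 mm (54 mm outside) and a smaller one at x = -40 mm (40 mm outside) whose bearing is already fitted. Let go in the empty bore, the bearing drops in 2 to 3 mm and stops: the tight fit.
- bore_mouth (a point): Centre of the empty bore at its upper rim, 41 mm above the bench, bore axis along z. The bore is 36 mm wide with a 1.5 mm bevel at the rim. Flat steel shim rings lie at its bottom; their number varies from job to job, so the shoulder they form lies anywhere from 5 to 9 mm below the rim and only the feel tells when the bearing is on it.
- driver_grip (a point): Point on the axis of the wide bearing driver, 75 mm above its flat lower face: turned aluminium, standing upright on the bench, a disc 33.6 mm wide and 15 mm high, above it a round handle 25 mm thick, 110 mm high in all, 200 g, z up the handle. Pushing the bearing through the tight fit takes about 8 N; on the shoulder the force rises steeply; over 30 N would damage it.
- small_driver: A smaller driver (26 mm disc, 95 mm high), for the small bearing; origin under its centre; not needed, leave it standing.
- flask: Stoppered conical flask, 80 mm wide, 128 mm high; origin under its centre; leave alone.
- grease_pot: White lidded pot, 60 mm wide, 55 mm high; origin under its centre; leave alone.
- screwdriver: Black handled screwdriver, 170 mm long, lying; origin mid-length at its underside, x to its tip; leave alone.
- screw_dish: Low glass dish with screws, 70 mm wide, 14 mm high; origin under its centre; leave alone.
- spanner: Steel spanner, 150 mm long, 8 mm thick, lying; origin mid-length, x to its open jaw; leave alone.
- circlip: Open steel retaining ring, 38 mm wide, 4 mm thick, lying; origin under its centre; leave alone.

How it is judged (in metres and radians):
On the way, in this order (a step that is already met when the one before it is completed fails the run):
1. the bin that holds the large bearing is tipped forward by more than 0.5 rad with the bearing still in it (((value of joint bin_left above 0.5 rad and distance between bearing_center and bin_left_back below 0.06 m) or (value of joint bin_right above 0.5 rad and distance between bearing_center and bin_right_back below 0.06 m))), for 0.1 s.
2. the bearing is started squarely in the mouth of the empty bore and let go (horizontal distance between bearing_center and bore_mouth below 0.003 m and z of bearing_center in the frame of bore_mouth below 0.0052 m and angle between the z axis of bearing_center and the z axis of bore_mouth, either way round below 0.12 rad and contact force between the fingers and bearing below 0.1 N), for 0.2 s.
3. the wide driver presses the bearing down on the shims (the push passes 11 N, more than the tight fit alone takes) (contact force between driver and bearing above 11 N and z of bearing_center in the frame of bore_mouth below 0.0015 m and horizontal distance between bearing_center and bore_mouth below 0.002 m).
At the end, for the whole second after the job is handed in: The large bearing sits pressed down in the empty bore where the driver left it on the shims, its lower face at least 4 mm below the rim, centred within 2 mm and square within 0.08 rad, at rest; the wide driver stands upright (within 0.1 rad) on the bench, at rest (z of bearing_center in the frame of bore_mouth below 0.0015 m and horizontal distance between bearing_center and bore_mouth below 0.002 m and angle between the z axis of bearing_center and the z axis of bore_mouth, either way round below 0.08 rad and linear speed of each of bearing, driver below 0.02 m/s and angle between driver_grip's own z axis and vertical below 0.1 rad and height (world z) of driver_grip between 0.069 and 0.081 m); the robot touches nothing.
It fails at once if the bearing is pressed with more than 30 N (contact force between driver and bearing above 30 N).
It fails at once if a bystander is moved by more than 40 mm (distance of any of small_driver, flask, grease_pot, screwdriver, screw_dish, spanner, circlip from where it was at the start of the episode above 0.04 m).
It also fails if it takes over 61 s, if anything falls off the work surface, if the arm or the gripper's body presses on something with over 40 N, if the wrist force passes 120 N, or if a joint passes its speed limit or range.

ROBOT

A 6-joint arm with a two-finger parallel gripper is mounted at the origin on the work surface. World frame = base frame: x ahead of the robot, y to its left, z up, the work surface at z = 0. Lengths are in mm, angles in rad, forces in N, time in s.
With the tool pointing down it reaches from about 275 to 750 mm from the base axis. Payload 10.2 kg.
Tool frame: the origin (TCP) lies between the finger pads; the fingertips stand 8 mm ahead of it and the grasp point (between the pads) lies 11 mm behind it; z points along the fingers, x is the direction in which the jaws open and shut, and the axes are right-handed (so a half turn about z gives the same grasp; the last joint's range is limited). The gripper opens to 85 mm and grips with 20 to 120 N. Pads are 22 mm wide; open, the fingers measure 114 mm over their backs; the gripper's body (76 mm by 85 mm) begins 54 mm behind the grasp point. The pads swing forward as they close: fully open they stand 13 mm farther back than shut.
Start: joints at [0.887, 0.313, 1.498, -0, 1.331, -0.223], TCP at [233.462, 470.241, 239.294] pointing down, gripper open.
Joint ranges: [-2.94, 2.94], [-0.97, 2.17], [0.19, 2.56], [-1.23, 4.37], [0.02, 3.11], [-2.88, 2.88]. Speed limits (rad/s): [2.39, 2.39, 3.01, 3.14, 3.14, 3.14].

INTERFACE

Orientations are given as a unit quaternion [w, x, y, z].
In Python, from rig import sense, eyes, ctrl gives the robot as it stands.
- The arm moves only by the tool move_arm, never from a script. Its argument "rows" is a list that holds one entry, the list of rows, each a list of 5 numbers: the shift along the tool's x, y, z in mm, then the turn about the tool's z in units of 6 degrees (1.0 is 6 degrees), then the gripper command: -1 is shut, 1 is fully open, values between are in proportion. In form: [[[dx, dy, dz, roll, jaw], ...]]. A call has 1 to 12 rows; each row is the pose to reach, as a shift and turn from the pose measured when the call began, along the tool's axes at that moment; what a row does not reach only later rows make up. A row lasts 1/8 s, in which the tool goes at most 62.5 mm and 10.7 degrees, less where a joint would pass 70% of its speed; a pose out of reach is approached as far as the arm can. A call with a gripper value outside its range is refused whole. The fingers move at their own pace and stop on an object; "squeeze" is the grip in N (left out, the last holds). Time passes only in rows, so rows that repeat a pose let the fingers close. It gives the time, the measured TCP pose, the force and the opening at its end, in the units of the state.
- sense(): the state, without advancing time (a new reading comes with each control period).
- eyes.capture(name): name is "scene" or "side" or "wrist"; returns a dict with "color" (400x640x3 uint8, blue, green, red), "vertical_fov" (degrees; the focal length in pixels is half the picture's height over the tangent of half this angle, whatever the lens; pixels are square), "cx", "cy" (the principal point, pixels), "xyz" and "attitude" of the camera in the world. Camera axes: x right, y down, z forward; pixel columns grow to the right and rows downward; lengths in mm; the calibration is good to about 2 mm. A picture is of the moment at which its call begins. There is no depth.
- ctrl.finish_job(): hands the job in, once; it reports no verdict.
The state is a dict: "time_s": time; "joints": joint angles; "dq": joint speeds; "tau": joint torques, N m; "eef_pos": TCP position; "ee_rot": TCP orientation; "force": force on the tool from outside, world axes, zero at the start; "wrist_torque": the same for the moment, N m; "grip_width": opening from 0.0 (shut) to 1.0 (fully open).
Only numpy, scipy, OpenCV 4.12 (cv2) and the standard library are available. Lean on these libraries where they do the work, as an engineer would, in place of code of your own. Each camera call takes 0.05 s, during which the arm holds its last target. There are 200 camera calls.

## Working session

There is one attempt and no reset: what is moved stays moved. The work goes in short steps, Python scripts to look and compute and a tool call to move; the robot and the scene stay as the last step left them, time stands still between calls to the robot, and variables do not carry over. Pictures are saved under pics/ and viewed, about 8 in all and at most 12, crops included, and the job is handed in when it is done.

Besides the shell and the picture viewer there is one more tool, called after "Request:" as name(argument=value, ...) on one line, values as JSON. move_arm: Moves the arm, as the interface text tells. Its arguments: {"type":"object","properties":{"rows":{"type":"array","items":{"type":"array","items":{"type":"array","items":{"type":"number"}}}},"squeeze":{"type":"number"}},"required":["rows"]}

```bash
mkdir -p pics
cat > h.py <<'E'
import numpy as np, cv2
from scipy.spatial.transform import Rotation as R
from rig import sense, eyes, ctrl
def rot(q): q=np.array(q,float); return R.from_quat([q[1],q[2],q[3],q[0]]).as_matrix()
def foc(c): return 200/np.tan(np.radians(c['vertical_fov'])/2)
def ray(c,u,v):
    d=rot(c['attitude'])@np.array([(u-c['cx'])/foc(c),(v-c['cy'])/foc(c),1.]); return np.array(c['xyz'],float),d
def onz(c,u,v,z):
    o,d=ray(c,u,v); return o+d*(z-o[2])/d[2]
def proj(c,p):
    q=rot(c['attitude']).T@(np.array(p,float)-np.array(c['xyz'])); return q[0]/q[2]*foc(c)+c['cx'],q[1]/q[2]*foc(c)+c['cy']
def two(c1,p1,c2,p2):
    o1,d1=ray(c1,*p1);o2,d2=ray(c2,*p2)
    s=np.linalg.lstsq(np.c_[d1,-d2],o2-o1,rcond=None)[0]
    a,b=o1+s[0]*d1,o2+s[1]*d2; return (a+b)/2,np.linalg.norm(a-b)
def totool(p):
    s=sense(); return rot(s['ee_rot']).T@(np.array(p)-np.array(s['eef_pos']))
E
python3 - <<'E'
from h import *
import pickle
D={}
for n in ('scene','side','wrist'):
    c=eyes.capture(n); D[n]=c; cv2.imwrite(f'pics/a_{n}.png',c['color']); print(n,c['xyz'],c['attitude'],c['vertical_fov'],c['cx'],c['cy'])
pickle.dump(D,open('a.pkl','wb'))
cv2.imwrite('pics/a_ss.png',np.vstack([D['scene']['color'][:, :],D['side']['color']])[:, :])
s=sense();print(s)
print(rot(s['ee_rot']))
E
```

```text
scene [ 928.65794133 -308.08795111  937.48862795] [-0.22844774  0.87021989  0.42241064 -0.10999194] 55.525416590442504 318.5253811883335 200.55651918761941
side [  99.86981901 -589.06873045  784.17262407] [-0.37673516  0.86456437 -0.30430759  0.134149  ] 45.85285053398428 321.44934205954854 196.37026974634705
wrist [174.65335805 499.45597453 373.41684573] [0.11134213 0.84255429 0.52250935 0.06847757] 60.21112240590256 319.7540621834828 198.43540230964584
{'time_s': 0.15, 'joints': array([ 8.86561419e-01,  3.13317344e-01,  1.49819914e+00, -1.13578622e-05,
        1.33102069e+00, -2.23435152e-01]), 'dq': array([-0.00036062, -0.00164619, -0.00307937, -0.00102367, -0.0012096 ,
       -0.00015271]), 'tau': array([ 2.66957308e-03, -4.12363100e+01, -2.59800714e+01, -7.70734755e-05,
        3.12251846e-03, -1.35109545e-05]), 'eef_pos': array([233.36920183, 470.09173528, 238.89253446]), 'ee_rot': array([ 1.58945503e-04,  8.49900537e-01,  5.26942933e-01, -4.44740797e-04]), 'force': array([-0.08448233, -0.36360536,  0.25968386]), 'wrist_torque': array([ 0.02452948,  0.02121143, -0.00123143]), 'grip_width': 0.9995150848011355}
[[ 4.44661896e-01  8.95698304e-01 -5.88460465e-04]
 [ 8.95698021e-01 -4.44662241e-01 -7.38881778e-04]
 [-9.23481304e-04 -1.98530303e-04 -9.99999554e-01]]
```

View pics/a_scene.png

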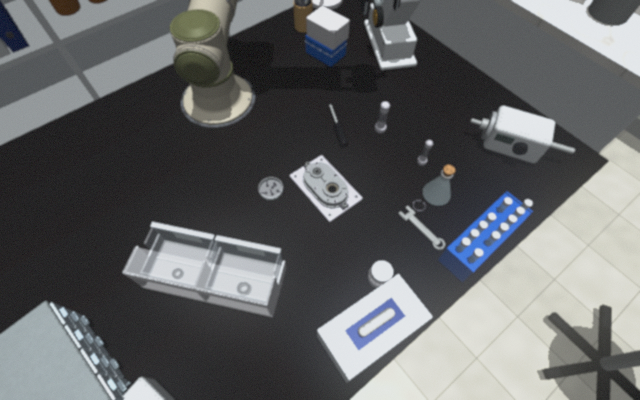

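View pics/a_side.png

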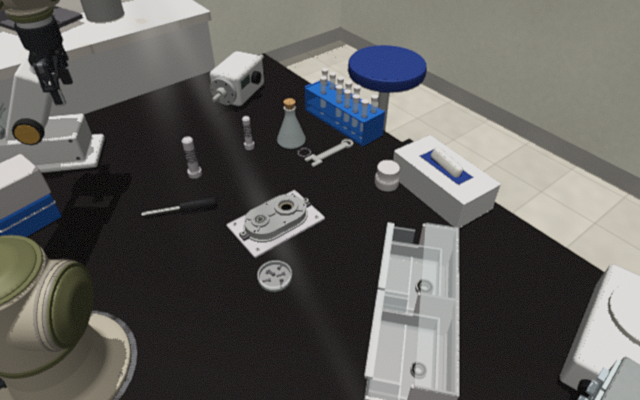

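Run:
```python
from h import *
import pickle
D=pickle.load(open('a.pkl','rb'))
S=D['scene']['color'];T=D['side']['color']
def crop(I,x,y,w,h,k): 
    o=cv2.resize(I[y:y+h,x:x+w],None,fx=k,fy=k,interpolation=cv2.INTER_CUBIC)
    for i in range(0,w,10): cv2.line(o,(i*k,0),(i*k,6 if i%50 else 14),(0,255,255),1)
    for i in range(0,h,10): cv2.line(o,(0,i*k),(6 if i%50 else 14,i*k),(0,255,255),1)
    return o
a=crop(S,120,215,170,105,4)[:300*2]  #680x420
cv2.imwrite('pics/b1.png',a)
b=crop(S,280,90,160,140,3); c=crop(T,170,130,160,140,3)[:, :]
d=np.hstack([b[:, :400],c[:, :400]])
cv2.imwrite('pics/b2.png',d); print(a.shape,d.shape)
```

```text
(420, 680, 3) (420, 800, 3)
```

View pics/b1.png

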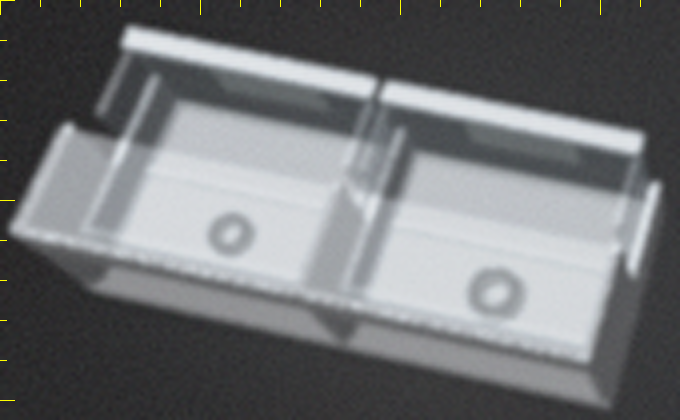

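View pics/b2.png

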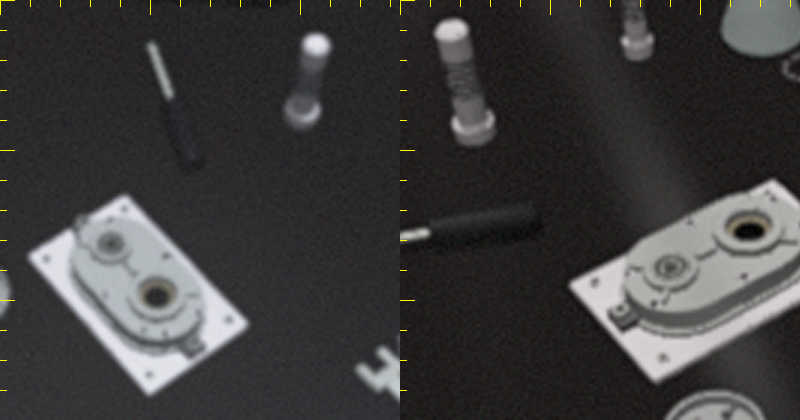

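Run:
```python
from h import *
import pickle
np.set_printoptions(precision=1,suppress=True)
D=pickle.load(open('a.pkl','rb'))
c=D['scene'];t=D['side']
A=lambda x,y:(120+x/4,215+y/4)
for n,p in dict(LUL=(125,27),LUR=(378,77),RUL=(385,81),RUR=(643,132)).items(): print(n,onz(c,*A(*p),111))
for n,p in dict(LLL=(127,48),LLR=(376,98),RLL=(385,102),RLR=(640,152)).items(): print(n,onz(c,*A(*p),111),onz(c,*A(*p),103))
big=onz(c,*A(496,293),26);small=onz(c,*A(232,234),24);print('big',big,'small',small, 'side', onz(t,425,286,26),onz(t,418,369,24))
print('size',np.linalg.norm(onz(c,*A(467,293),26)-onz(c,*A(526,293),26)),np.linalg.norm(onz(c,*A(208,234),26)-onz(c,*A(255,234),26)))
print('bore',two(c,(332,188),t,(286,206.7)),onz(c,332,188,41),onz(t,286,206.7,41))
print('smallboss',onz(c,280+110/3,90+243/3,38),onz(t,170+270/3,130+267/3,38))
print('drv top',two(c,(385.3,104.3),t,(187.3,138.3)),onz(c,385.3,104.3,110),onz(t,187.3,138.3,110))
for u,v in [(28,256),(124,195),(248,323),(150,395)]: print('plate',onz(c,280+u/3,90+v/3,8))
```

```text
LUL [ 360.1 -373.5  111. ]
LUR [ 483.4 -270.3  111. ]
RUL [ 488.2 -268.4  111. ]
RUR [ 609.3 -166.9  111. ]
LLL [ 373.8 -378.9  111. ] [ 368.4 -379.5  103. ]
LLR [ 494.4 -278.2  111. ] [ 490.2 -277.9  103. ]
RLL [ 499.9 -275.3  111. ] [ 495.8 -275.   103. ]
RLR [ 618.4 -175.5  111. ] [ 615.4 -174.2  103. ]
big [ 606.8 -283.8   26. ] small [ 473.1 -392.5   24. ] side [ 610.4 -281.8   26. ] [ 473.1 -390.1   24. ]
size 35.91590596098274 29.158419649775436
bore (array([522.7,  61.2,  36. ]), np.float64(0.07097719369473313)) [524.9  59.2  41. ] [519.9  56.8  41. ]
smallboss [452.9  61.9  38. ] [454.1  63.6  38. ]
drv top (array([432.1, 332.5, 113.1]), np.float64(2.1332048573546962)) [431.  333.6 110. ] [433.6 338.5 110. ]
plate [399.7   2.2   8. ]
plate [400.2 120.9   8. ]
plate [588.2 120.5   8. ]
plate [589.7   0.6   8. ]
```

```bash
cat >> h.py <<'E'
xu=np.array([np.cos(np.radians(-50)),np.sin(np.radians(-50)),0]); yu=np.array([-xu[1],xu[0],0])
def mv(p,yaw=None):
    s=sense(); M=rot(s['ee_rot']); t=totool(p); y0=np.degrees(np.arctan2(M[1,0],M[0,0]))
    r=0 if yaw is None else -((yaw-y0+90)%180-90)/6
    print('mv',np.round(t,1),'roll',round(r,2),'yaw now',round(y0,1),'q6',round(s['joints'][5],2))
E
python3 -c "
from h import *
mv([573.3,-242.4,150],40)"
```

```text
mv [-486.9  621.3   89.2] roll 3.93 yaw now 63.6 q6 -0.22
```

Request:
move_arm(rows=[[[-40, 52, 0, 0.4, -1], [-80, 104, 0, 0.8, -1], [-120, 155, 0, 1.2, -1], [-160, 207, 0, 1.6, -1], [-200, 259, 5, 2, -1], [-243, 310, 10, 2.4, -1], [-284, 362, 15, 2.8, -1], [-325, 414, 20, 3.2, -1], [-365, 466, 25, 3.5, -1], [-406, 518, 30, 3.93, -1], [-446, 570, 40, 3.93, -1], [-487, 621, 50, 3.93, -1]]], squeeze=20)

```text
time_s: 1.65
eef_pos: [555.9, -206.8, 194.7]
ee_rot: [0.0, 0.94, 0.342, -0.0]
force: [0.7, -0.6, 0.5]
grip_width: -0.001
```

```bash
python3 -c "
from h import *
mv([573.3,-242.4,150],40)
c=eyes.capture('wrist');cv2.imwrite('pics/w1.png',c['color']);import pickle;pickle.dump(c,open('w1.pkl','wb'))
print(c['xyz'],[np.round(proj(c,np.array([558.5,-224.8,111])+k*yu),0) for k in(-75,0,75)],np.round(proj(c,[606.8,-283.8,26])))"
```

```text
mv [-9.6 38.5 44.7] roll 0.0 yaw now 40.0 q6 -1.25
[ 513.87586082 -156.29672308  329.28526212] [array([194., 231.]), array([305., 231.]), array([417., 231.])] [309. 274.]
```

View pics/w1.png

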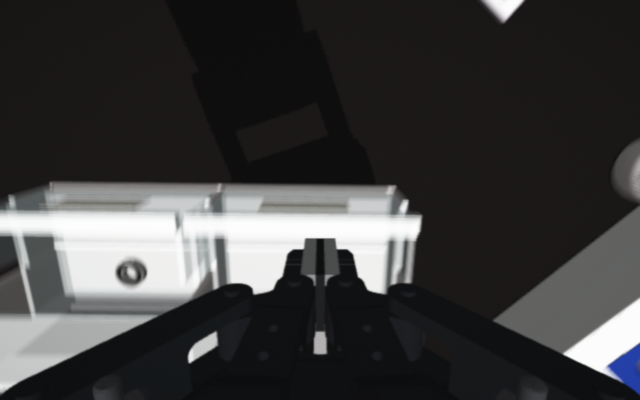

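Request:
move_arm(rows=[[[-10, 38, 20, 0, -1], [-10, 38, 40, 0, -1], [-10, 38, 70, 0, -1], [-10, 38, 95, 0, -1], [-10, 38, 95, 0, -1]]])

```text
time_s: 2.33
eef_pos: [572.5, -247.9, 95.3]
ee_rot: [-0.001, 0.94, 0.34, -0.002]
force: [-0.1, 0.0, 0.4]
grip_width: -0.001
```

```bash
python3 -c "
from h import *
s=sense();p=np.array(s['eef_pos'])-[558.5,-224.8,111];print(s['eef_pos'],s['force'],'rel lip',p@xu,p@yu,p[2]);print(rot(s['ee_rot']).T@xu)
for th in(.2,.4,.6,.68):
  c,q=np.cos(th),np.sin(th);d=14
  print(th,'lip x',3*c-95*q-3,'wall',3*c-95*q-3+d*np.tan(th),'tip z',16+95*c+3*q-d)"
```

```text
[ 572.46508419 -247.9409003    95.31387079] [-0.14803628  0.01740479  0.39831103] rel lip 26.703541166449764 -4.176808848405627 -15.686129208045259
[ 0.00409141  0.99998404 -0.00389572]
0.2 lip x -18.93338669200709 wall -16.095446194885675 tip z 95.70233288730314
0.4 lip x -37.23155953731314 wall -31.312454474978875 tip z 90.66904945720003
0.6 lip x -54.165028127799324 wall -44.58711281101563 tip z 82.10081083660455
0.68 lip x -60.40261912550174 wall -49.08135987350582 tip z 77.75578735339356
```

Request:
move_arm(rows=[[[0, -12, 0, 0, -1], [0, -18, 0, 0, -1], [0, -24, 0, 0, -1], [0, -30, 1, 0, -1], [0, -36, 2, 0, -1], [0, -42, 4, 0, -1], [0, -48, 6, 0, -1], [0, -54, 8, 0, -1], [0, -59, 10, 0, -1], [0, -62, 12, 0, -1], [0, -64, 12, 0, -1], [0, -64, 12, 0, -1]]])

```text
time_s: 3.82
eef_pos: [532.0, -199.2, 84.3]
ee_rot: [-0.0, 0.94, 0.34, -0.002]
force: [3.2, -3.6, -0.3]
grip_width: -0.0
```

```bash
python3 -c "
from h import *
s=sense();p=np.array(s['eef_pos'])-[558.5,-224.8,111];print(s['force'],'rel lip',p@xu,p@yu,p[2]);print('F',s['force']@xu)
c=eyes.capture('scene');I=c['color'][200:330,180:320];cv2.imwrite('pics/s2.png',cv2.resize(I,None,fx=4,fy=4,interpolation=cv2.INTER_CUBIC))"
```

```text
[ 3.19351573 -3.558966   -0.3476029 ] rel lip -36.617196081684135 -3.861013728014593 -26.748677266431855
F 4.779078469875292
```

View pics/s2.png

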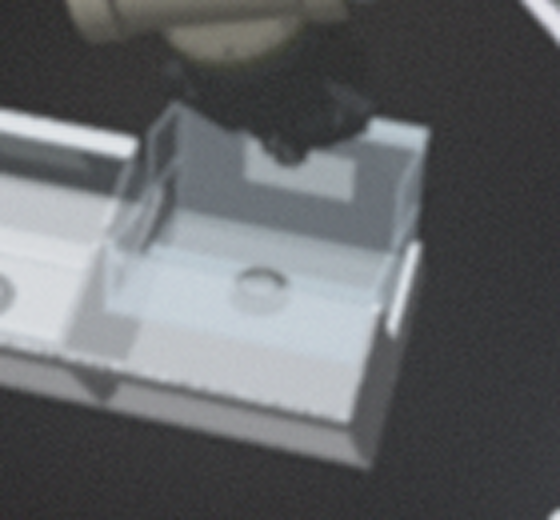

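Request:
move_arm(rows=[[[0, -4, 1, 0, -1], [0, -8, 2, 0, -1], [0, -11, 3, 0, -1], [0, -11, 3, 0, -1]]])

```text
time_s: 4.38
eef_pos: [526.9, -193.0, 82.9]
ee_rot: [0.004, 0.94, 0.34, 0.0]
force: [8.4, -11.0, 1.6]
grip_width: -0.002
```

```bash
python3 -c "
from h import *
s=sense();p=np.array(s['eef_pos'])-[558.5,-224.8,111];print(s['force'],'rel lip',p@xu,p@yu,p[2]);print('F',s['force']@xu)
c=eyes.capture('scene')
L=np.array([558.5,-224.8,111])-95*np.array([0,0,1])-3*xu
for th in (.5,.55,.6,.65,.7):
  C,S=np.cos(th),np.sin(th); f=lambda x,z,y:L+xu*(x*C-z*S)+np.array([0,0,x*S+z*C])+yu*y
  print(th,'back',np.round(proj(c,f(70,9.5,0)),1),'lip R end',np.round(proj(c,f(3,95,78)),1))
I=c['color'][200:330,180:320];cv2.imwrite('pics/s3.png',cv2.resize(I,None,fx=4,fy=4,interpolation=cv2.INTER_CUBIC))"
```

```text
[  8.39877769 -11.02045583   1.58272374] rel lip -44.66519943170929 -3.764826017350398 -28.06345824777769
F 13.840789189137634
0.5 back [244.9 275.4] lip R end [285.5 236.7]
0.55 back [245.  274.2] lip R end [286.  235.6]
0.6 back [245.1 272.9] lip R end [286.5 234.5]
0.65 back [245.2 271.6] lip R end [286.9 233.5]
0.7 back [245.3 270.3] lip R end [287.4 232.6]
```

View pics/s3.png

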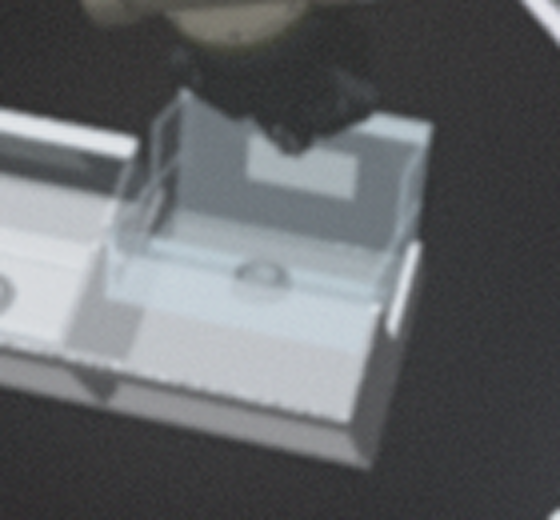

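Request:
move_arm(rows=[[[0, 10, 0, 0, -1], [0, 14, -40, 0, -1], [0, 20, -75, 0, 0.3], [0, 20, -75, 0, 0.3], [0, 20, -75, 0, 0.3]]])

```text
time_s: 5.05
eef_pos: [538.9, -207.5, 157.0]
ee_rot: [0.002, 0.94, 0.34, -0.0]
force: [-0.5, -0.0, 0.9]
grip_width: 0.633
```

```bash
python3 -c "
from h import *
mv([581.9,-252.7,80],40);print(sense()['grip_width'],sense()['force'])"
```

```text
mv [ 4.3 61.9 77.3] roll -0.04 yaw now 39.8 q6 -1.26
0.6326121257681201 [-0.50195268 -0.04893701  0.9267034 ]
```

Request:
move_arm(rows=[[[4, 30, 0, 0, 0.3], [4, 62, 0, 0, 0.3], [4, 62, 30, 0, 0.3], [4, 62, 60, 0, 0.3], [4, 62, 73, 0, 0.3], [4, 62, 76, 0, 0.3], [4, 62, 76, 0, 0.3]]])

```text
time_s: 5.92
eef_pos: [581.9, -253.0, 81.9]
ee_rot: [0.003, 0.94, 0.34, -0.0]
force: [0.1, 0.1, 0.2]
grip_width: 0.65
```

```bash
python3 -c "
from h import *
mv([581.9,-252.7,80],40);print(sense()['grip_width'],sense()['force'])
c=eyes.capture('wrist');cv2.imwrite('pics/w4.png',c['color'])
print(proj(c,[587.1,-258.8,68.4]))"
```

```text
mv [ 0.2 -0.3  1.9] roll -0.04 yaw now 39.8 q6 -1.29
0.6503938225321853 [0.13360199 0.09539897 0.16517993]
(np.float64(320.2119002160486), np.float64(267.3734117584326))
```

View pics/w4.png

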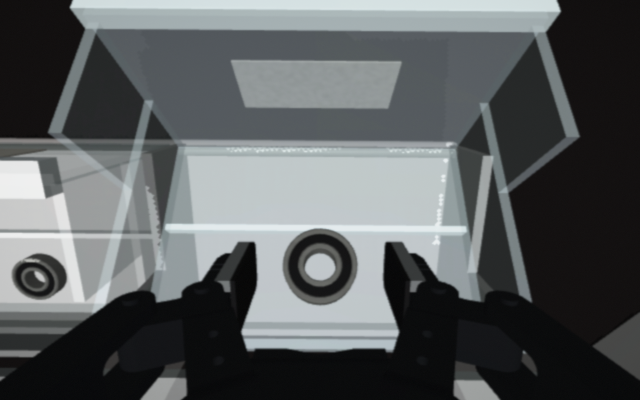

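Request:
move_arm(rows=[[[0, 0, 5, 0, 0.3], [0, 0, 9, 0, 0.3], [0, 0, 11, 0, 0.3], [0, 0, 11, 0, 0.3]]])

```text
time_s: 6.48
eef_pos: [581.9, -253.0, 70.8]
ee_rot: [0.003, 0.94, 0.34, -0.0]
force: [-0.5, 0.6, -0.4]
grip_width: 0.65
```

Request:
move_arm(rows=[[[0, 0, 0, 0, -0.1], [0, 0, 0, 0, -0.5], [0, 0, 0, 0, -1], [0, 0, 0, 0, -1], [0, 0, 0, 0, -1], [0, 0, 0, 0, -1]]], squeeze=30)

```text
time_s: 7.22
eef_pos: [582.0, -253.1, 71.0]
ee_rot: [0.003, 0.94, 0.34, -0.0]
force: [0.2, -0.0, 2.2]
grip_width: 0.388
```

Request:
move_arm(rows=[[[0, -3, -4, 0, -1], [0, -8, -10, 0, -1], [0, -14, -20, 0, -1], [0, -18, -50, 0, -1], [0, -18, -90, 0, -1], [0, -18, -90, 0, -1]]])

```text
time_s: 7.98
eef_pos: [571.3, -239.1, 164.8]
ee_rot: [0.005, 0.94, 0.34, 0.002]
force: [0.2, -0.4, -1.4]
grip_width: 0.382
```

```bash
python3 -c "
from h import *
s=sense();print(s['grip_width'],s['force'])
c=eyes.capture('wrist');I=c['color'][200:360,180:460];cv2.imwrite('pics/w5.png',cv2.resize(I,None,fx=2,fy=2))
mv([560,-90,110],40)"
```

```text
0.38221934382068445 [ 0.16028909 -0.40650991 -1.41681128]
mv [  87.1 -121.4   51.5] roll -0.04 yaw now 39.8 q6 -1.28
```

View pics/w5.png

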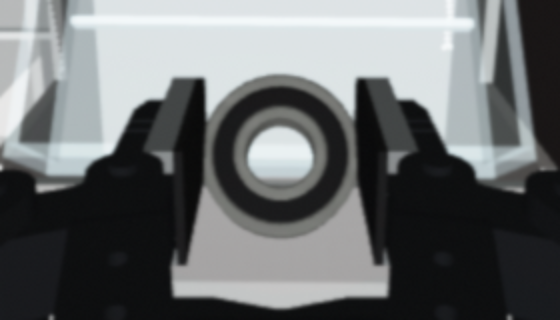

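```bash
python3 -c "
from h import *
import pickle
c=pickle.load(open('a.pkl','rb'))['scene']
for n,p,z in [('dish',(270,188),7),('pot',(381,268),55),('jaw',(405,213),4),('spanend',(442,243),4),('clip',(419,205),2),('flask',(436,195),0),('sdr',(423,160),0),('scrtip',(332,106),8),('scrhandle',(345,144),8),('drvbase',(381,127),8),('box',(325,325),60)]: print(n,np.round(onz(c,*p,z)))
mv([340,-80,110],40)"
```

```text
dish [400. -66.   7.]
pot [780.   3.  55.]
jaw [696. 182.   4.]
spanend [821. 196.   4.]
clip [702. 232.   2.]
flask [708. 295.   0.]
sdr [600. 354.   0.]
scrtip [268. 271.   8.]
scrhandle [413. 204.   8.]
drvbase [431. 336.   8.]
box [ 802. -188.   60.]
mv [ -75.6 -269.9   50.5] roll -0.04 yaw now 39.8 q6 -1.28
```

```bash
python3 -c "
from h import *
mv([520,215,130],40);mv([520,215,25],40)"
```

```text
mv [ 251.4 -381.3   29.2] roll -0.04 yaw now 39.8 q6 -1.28
mv [ 251.6 -382.1  134.2] roll -0.04 yaw now 39.8 q6 -1.28
```

Request:
move_arm(rows=[[[30, -46, 0, 0, -1], [63, -96, 0, 0, -1], [95, -144, 0, 0, -1], [126, -191, 0, 0, -1], [158, -240, 0, 0, -1], [190, -288, 10, 0, -1], [222, -337, 25, 0, -1], [252, -382, 50, 0, -1], [252, -382, 90, 0, -1], [252, -382, 125, 0, -1], [252, -382, 134, 0, -1], [252, -382, 134, 0, -1]]], squeeze=22)

```text
time_s: 9.52
eef_pos: [520.3, 215.1, 25.3]
ee_rot: [0.004, 0.94, 0.34, 0.0]
force: [0.4, 0.5, -0.1]
grip_width: 0.383
```

Request:
move_arm(rows=[[[0, 0, 4, 0, -1], [0, 0, 7, 0, -1], [0, 0, 9, 0, -1], [0, 0, 11, 0, -1], [0, 0, 11, 0, -1]]])

```text
time_s: 10.15
eef_pos: [522.8, 215.0, 16.9]
ee_rot: [0.005, 0.94, 0.34, 0.004]
force: [1.1, -3.3, 12.4]
grip_width: 0.386
```

Request:
move_arm(rows=[[[0, 0, -1, 0, -1], [0, 0, -1, 0, 0.1], [0, 0, -1, 0, 0.3], [0, 0, -10, 0, 0.4], [0, 0, -40, 0, 0.4], [0, 0, -80, 0, 0.4], [0, 0, -80, 0, 0.4]]])

```text
time_s: 11.02
eef_pos: [523.4, 215.8, 100.1]
ee_rot: [0.005, 0.94, 0.34, 0.007]
force: [0.9, 1.0, 0.6]
grip_width: 0.696
```

```bash
python3 -c "
from h import *
s=sense();print(s['eef_pos'],s['force'])
c=eyes.capture('wrist');I=c['color'];cv2.imwrite('pics/w6.png',I)
import pickle;pickle.dump(c,open('w6.pkl','wb'))
print(proj(c,[522,213,5.5]),proj(c,[525,60,41]))"
```

```text
[523.4330379  215.8274413  100.08463148] [0.87264394 1.04400814 0.57386612]
(np.float64(314.2154224453862), np.float64(204.08902204038478)) (np.float64(174.98387919998456), np.float64(386.6938198791392))
```

View pics/w6.png

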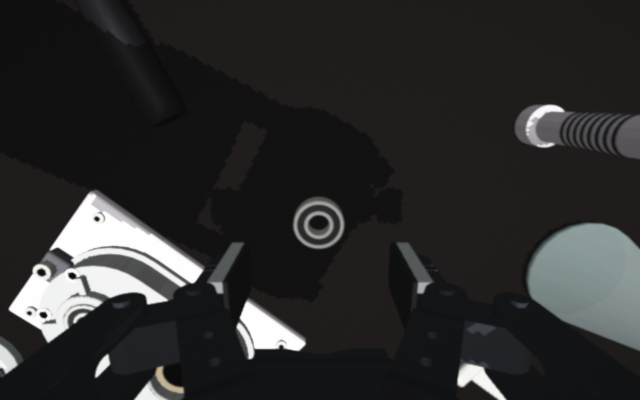

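Run:
```python
from h import *
import pickle
np.set_printoptions(precision=2,suppress=True)
c=pickle.load(open('w6.pkl','rb'));s=sense()
T=rot(s['ee_rot']);Rc=rot(c['attitude'])
M=T.T@Rc; o=T.T@(np.array(c['xyz'])-s['eef_pos'])
for u,v in[(282.5,239),(358.5,239)]:
    d=M@np.array([(u-c['cx'])/foc(c),(v-c['cy'])/foc(c),1]); print('tip at y=11',o+d*(11-o[1])/d[1],'y=-11',o+d*(-11-o[1])/d[1])
I=c['color'];g=cv2.cvtColor(I,cv2.COLOR_BGR2GRAY)[185:262,280:360]
m=(g>70).astype(np.uint8)
k,_=cv2.findContours(m,cv2.RETR_EXTERNAL,cv2.CHAIN_APPROX_NONE)
k=max(k,key=cv2.contourArea);e=cv2.fitEllipse(k);u,v=e[0][0]+280,e[0][1]+185
print(e,u,v);
p=onz(c,u,v,8);print(p, np.array(onz(c,u+e[1][1]/2,v,9))-p)
for w in (14,):mv([p[0],p[1],w],40)
```

```text
tip at y=11 [-20.84  11.    54.29] y=-11 [-14.66 -11.    -0.61]
tip at y=11 [24.12 11.   54.17] y=-11 [ 17.36 -11.    -0.7 ]
((38.19187927246094, 38.075233459472656), (50.47605514526367, 50.611427307128906), 162.52610778808594) 318.19187927246094 223.07523345947266
[532.42 204.73   8.  ] [13.26 11.43  1.  ]
mv [ 0.3 13.7 84.3] roll -0.04 yaw now 39.7 q6 -0.5
```

Request:
move_arm(rows=[[[0, 14, 30, 0, 0.2], [0, 14, 60, 0, 0.1], [0, 14, 80, 0, 0], [0, 14, 86, 0, -0.05], [0, 14, 88, 0, -0.05], [0, 14, 90, 0, -0.05], [0, 14, 91, 0, -0.05]]])

```text
time_s: 11.95
eef_pos: [532.7, 204.4, 7.7]
ee_rot: [0.005, 0.94, 0.34, 0.005]
force: [0.0, 0.6, -1.2]
grip_width: 0.474
```

Request:
move_arm(rows=[[[0, 0, 1, 0, -0.05], [0, 0, 2, 0, -0.05], [0, 0, 2, 0, -0.05]]])

```text
time_s: 12.32
eef_pos: [533.0, 204.4, 6.6]
ee_rot: [0.005, 0.94, 0.34, 0.005]
force: [-2.9, -0.8, 8.1]
grip_width: 0.472
```

Request:
move_arm(rows=[[[0, 0, -5, 0, -0.05], [0, 0, -5, 0, -0.05], [0, 0, -5, 0, -1], [0, 0, -5, 0, -1], [0, 0, -5, 0, -1], [0, 0, -5, 0, -1]]], squeeze=30)

```text
time_s: 13.08
eef_pos: [533.1, 204.4, 12.0]
ee_rot: [0.005, 0.94, 0.34, 0.006]
force: [-2.3, -0.9, 5.7]
grip_width: 0.386
```

Request:
move_arm(rows=[[[0, 0, -20, 0, -1], [0, 0, -60, 0, -1], [0, 0, -110, 0, -1], [0, 0, -150, 0, -1], [0, 0, -150, 0, -1], [0, 0, -150, 0, -1]]])

```text
time_s: 13.82
eef_pos: [530.4, 205.2, 160.8]
ee_rot: [0.005, 0.94, 0.34, 0.005]
force: [0.4, -0.3, -0.8]
grip_width: 0.384
```

Run:
```python
from h import *
import pickle
s=sense();print(s['eef_pos'],s['grip_width'],s['force'])
c=eyes.capture('wrist');pickle.dump(c,open('w7.pkl','wb'));cv2.imwrite('pics/w7.png',c['color'])
print(proj(c,[523.5,60,41]))
mv([523.5,60,160],40)
```

```text
[530.38913727 205.18281544 160.81896361] 0.3839597969275505 [ 0.36486565 -0.32383786 -0.78524602]
(np.float64(202.4952459731138), np.float64(316.2023897675))
mv [-98.1 107.3   1.3] roll -0.04 yaw now 39.8 q6 -0.52
```

```bash
python3 -c "
from h import *
mv([539.5,41,140],40)"
```

```text
mv [-98.  131.9  21.6] roll -0.04 yaw now 39.8 q6 -0.52
```

Request:
move_arm(rows=[[[-33, 44, 0, 0, -1], [-66, 88, 0, 0, -1], [-98, 132, 10, 0, -1], [-98, 132, 22, 0, -1], [-98, 132, 22, 0, -1], [-98, 132, 22, 0, -1]]])

```text
time_s: 14.62
eef_pos: [539.5, 42.0, 139.4]
ee_rot: [0.005, 0.94, 0.341, 0.004]
force: [0.0, -0.3, 0.2]
grip_width: 0.391
```

Run:
```python
from h import *
import pickle
s=sense();print(s['eef_pos'],s['grip_width'],rot(s['ee_rot'])[:,2])
c=eyes.capture('wrist');pickle.dump(c,open('w8.pkl','wb'));
print(proj(c,[523.5,60,41]))
I=c['color'][100:320,180:460];I=cv2.resize(I,None,fx=2.5,fy=2.5,interpolation=cv2.INTER_CUBIC);cv2.imwrite('pics/w8.png',I)
```

```text
[539.49146929  41.9922521  139.41526614] 0.39120745265510126 [ 0.01086501 -0.00585491 -0.99992383]
(np.float64(317.89405619226864), np.float64(167.22566814091357))
```

View pics/w8.png

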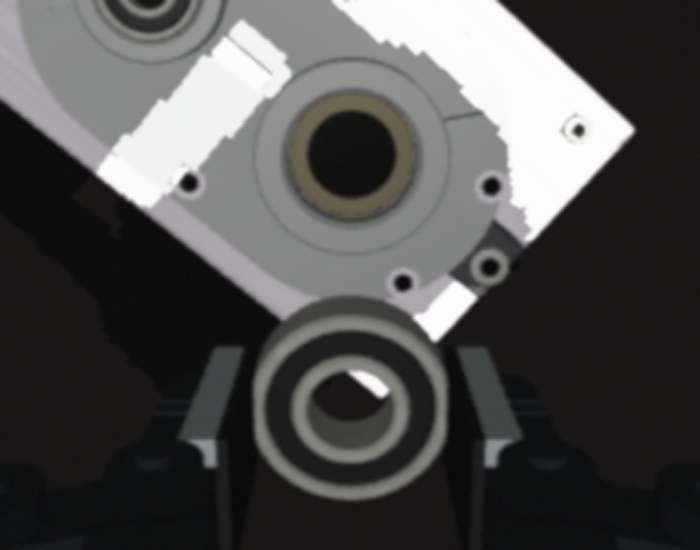

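Run:
```python
from h import *
import pickle
np.set_printoptions(precision=1,suppress=True)
c=pickle.load(open('w8.pkl','rb'));s=sense();T=rot(s['ee_rot']);P=np.array(s['eef_pos'])
print('bore',onz(c,320.6,161.6,40),onz(c,320.6,162.2,41),'smallboss scale check')
for u,v in [(253,155),(450,155),(351,57),(351,254)]: print(onz(c,180+u/2.5,100+v/2.5,41))
a=np.linspace(0,2*np.pi,73)
for y in (0,-3):
 for tz in (0,4):
  for tilt in (-.2,-.1,0,.1,.2):
   A=R.from_euler('x',tilt).as_matrix()
   r=[]
   for h in(-5.5,5.5):
    q=np.array([proj(c,P+T@(np.array([0,y,tz])+A@np.array([17.5*np.cos(t),17.5*np.sin(t),h]))) for t in a]);q=(q-[180,100])*2.5
    r.append([q[:,0].min(),q[:,0].max(),q[:,1].min(),q[:,1].max()])
   print(y,tz,tilt,np.array(r[0]),np.array(r[1]))
```

```text
bore [522.6  64.   40. ] [522.7  63.8  41. ] smallboss scale check
[502.1  46.8  41. ]
[543.2  81.1  41. ]
[505.8  83.8  41. ]
[540.5  42.4  41. ]
0 0 -0.2 [242.5 456.  317.1 527.6] [250.2 448.4 308.1 503.6]
0 0 -0.1 [242.5 456.  322.6 526.1] [250.2 448.4 306.8 496.7]
0 0 0 [242.6 455.9 329.2 523.6] [250.1 448.5 306.6 489.1]
0 0 0.1 [242.8 455.8 336.9 520.1] [250.  448.6 307.4 481.1]
0 0 0.2 [242.8 455.7 345.5 515.7] [249.8 448.8 309.4 472.5]
0 4 -0.2 [245.4 453.2 309.  514. ] [252.7 446.  300.8 491.6]
0 4 -0.1 [245.4 453.2 314.3 512.8] [252.7 446.  299.4 485. ]
0 4 0 [245.5 453.1 320.6 510.5] [252.6 446.1 299.1 477.7]
0 4 0.1 [245.6 453.  327.9 507.3] [252.5 446.2 299.9 469.9]
0 4 0.2 [245.7 452.9 336.3 503.1] [252.3 446.4 301.7 461.7]
-3 0 -0.2 [241.9 456.6 299.6 511.5] [249.7 448.9 291.8 488.5]
-3 0 -0.1 [242.  456.6 304.9 510.2] [249.7 448.9 290.3 481.7]
-3 0 0 [242.  456.5 311.3 507.9] [249.6 449.  289.9 474.3]
-3 0 0.1 [242.2 456.4 318.8 504.6] [249.5 449.1 290.5 466.3]
-3 0 0.2 [242.2 456.3 327.4 500.3] [249.3 449.3 292.3 457.9]
-3 4 -0.2 [244.8 453.8 291.9 498.3] [252.2 446.4 284.9 476.8]
-3 4 -0.1 [244.8 453.7 297.  497.3] [252.2 446.5 283.3 470.3]
-3 4 0 [244.9 453.7 303.1 495.2] [252.1 446.5 282.8 463.2]
-3 4 0.1 [245.  453.5 310.4 492.1] [252.  446.7 283.3 455.5]
-3 4 0.2 [245.1 453.5 318.6 488. ] [251.8 446.8 285.  447.4]
```

Request:
move_arm(rows=[[[0, 0, 20, 0, -1], [0, 0, 40, 0, -1], [0, 0, 50, 0, -1], [0, 0, 50, 0, -1], [0, 0, 50, 0, -1]]])

```text
time_s: 15.3
eef_pos: [540.6, 41.8, 90.5]
ee_rot: [0.005, 0.94, 0.341, 0.005]
force: [-0.7, 0.1, -0.6]
grip_width: 0.385
```

```bash
cat > bore.py <<'E'
from h import *
import pickle
np.set_printoptions(precision=1,suppress=True)
def bore(c):
    hsv=cv2.cvtColor(cv2.medianBlur(c['color'],3),cv2.COLOR_BGR2HSV)
    m=((hsv[...,0]>8)&(hsv[...,0]<35)&(hsv[...,1]>50)&(hsv[...,2]>50)).astype(np.uint8)
    k,_=cv2.findContours(m,cv2.RETR_EXTERNAL,cv2.CHAIN_APPROX_NONE)
    k=max(k,key=lambda k:cv2.minEnclosingCircle(k)[1] if cv2.contourArea(k)>300 else 0)
    e=cv2.fitEllipse(cv2.convexHull(k)); print('ell',e,[onz(c,*e[0],z) for z in(32,34,36)])
E
python3 - <<'E'
from bore import *
bore(pickle.load(open('w8.pkl','rb')))
s=sense();print(s['eef_pos'])
c=eyes.capture('wrist');pickle.dump(c,open('w9.pkl','wb'));bore(c);cv2.imwrite('pics/w9.png',c['color'])
g=cv2.GaussianBlur(cv2.cvtColor(c['color'],cv2.COLOR_BGR2GRAY),(3,3),0)
f=foc(c);
h=cv2.HoughCircles(g,cv2.HOUGH_GRADIENT,1,10,param1=80,param2=25,minRadius=20,maxRadius=80)
print(h[0][:12] if h is not None else None, proj(c,[522.7,63.8,41]))
E
```

```text
ell ((320.2784118652344, 161.20697021484375), (47.072391510009766, 47.993682861328125), 77.29657745361328) [array([523.1,  63.1,  32. ]), array([522.9,  63.3,  34. ]), array([522.7,  63.6,  36. ])]
[540.6  41.8  90.5]
ell ((319.4327697753906, 173.984375), (58.29387283325195, 60.35628128051758), 81.43849182128906) [array([523.1,  63.1,  32. ]), array([522.9,  63.4,  34. ]), array([522.6,  63.7,  36. ])]
[[ 53.5 200.5  49.6]
 [317.5 262.5  36.9]
 [ 49.5 185.5  43.8]
 [220.5  93.5  36.3]
 [318.5 185.5  75. ]
 [318.5 174.5  34.2]
 [332.5 185.5  66.2]
 [ 63.5 194.5  44.5]
 [212.5  86.5  28.6]
 [ 31.5 211.5  62.3]
 [ 45.5 206.5  59.1]
 [185.5 114.5  76.1]] (np.float64(319.72699939685486), np.float64(175.8454639674261))
```

```bash
python3 -c "
from h import *
mv([523.2,62.8,60],40);mv([523.2,62.8,52],40)"
```

```text
mv [ -0.  -27.7  30.1] roll -0.02 yaw now 39.9 q6 -0.83
mv [ -0.1 -27.8  38.1] roll -0.02 yaw now 39.9 q6 -0.83
```

Request:
move_arm(rows=[[[0, -15, 0, 0, -1], [0, -27.7, 10, 0, -1], [0, -27.7, 25, 0, -1], [0, -27.7, 30, 0, -1], [0, -27.7, 30, 0, -1]]])

```text
time_s: 15.98
eef_pos: [523.2, 62.6, 59.5]
ee_rot: [0.005, 0.94, 0.341, 0.005]
force: [0.2, 0.0, -0.1]
grip_width: 0.386
```

```bash
python3 -c "
from h import *
print(sense()['eef_pos'],sense()['force'])
mv([523.2,62.8,54],40);mv([523.2,62.8,51],40)"
```

```text
[523.2147307   62.6015661   59.54829363] [ 0.19033406  0.00856479 -0.08219034]
mv [ 0.1 -0.2  5.5] roll -0.03 yaw now 39.8 q6 -0.79
mv [ 0.1 -0.3  8.5] roll -0.03 yaw now 39.8 q6 -0.79
```

Request:
move_arm(rows=[[[0, -0.2, 3, 0, -1], [0, -0.2, 5, 0, -1], [0, -0.2, 6.5, 0, -1], [0, -0.2, 6.5, 0, -1]]], squeeze=20)

```text
time_s: 16.48
eef_pos: [523.1, 62.7, 53.0]
ee_rot: [0.005, 0.94, 0.341, 0.005]
force: [-0.4, 0.8, -0.4]
grip_width: 0.389
```

Request:
move_arm(rows=[[[0, 0, 1, 0, -1], [0, 0, 2, 0, -1], [0, 0, 2, 0, -1]]])

```text
time_s: 16.85
eef_pos: [523.2, 62.7, 50.9]
ee_rot: [0.005, 0.94, 0.341, 0.005]
force: [-0.7, -0.3, -0.8]
grip_width: 0.388
```

Request:
move_arm(rows=[[[0, 0, 1, 0, -1], [0, 0, 2, 0, -1], [0, 0, 2, 0, -1]]])

```text
time_s: 17.23
eef_pos: [523.2, 62.7, 49.4]
ee_rot: [0.005, 0.94, 0.341, 0.005]
force: [-2.3, -0.2, 5.1]
grip_width: 0.383
```

Request:
move_arm(rows=[[[0, 0, -0.5, 0, -1], [0, 0, -0.5, 0, 0.1], [0, 0, -0.5, 0, 0.3], [0, 0, -0.5, 0, 0.3], [0, 0, -20, 0, 0.3], [0, 0, -60, 0, 0.3], [0, 20, -80, 0, 0.3], [0, 20, -80, 0, 0.3]]])

```text
time_s: 18.23
eef_pos: [536.1, 47.2, 130.7]
ee_rot: [0.006, 0.94, 0.34, 0.006]
force: [-0.7, 0.4, -0.4]
grip_width: 0.65
```

Run:
```python
from bore import *
s=sense();print(s['eef_pos'],s['force'])
c=eyes.capture('wrist');pickle.dump(c,open('w10.pkl','wb'))
print(proj(c,[522.8,63.5,41]),proj(c,[522.8,63.5,49]))
I=cv2.resize(c['color'][100:320,180:460],None,fx=2.5,fy=2.5,interpolation=cv2.INTER_CUBIC);cv2.imwrite('pics/w10.png',I)
```

```text
[536.1  47.2 130.7] [-0.7  0.4 -0.4]
(np.float64(318.95950415609246), np.float64(173.85926826454198)) (np.float64(319.0224084811912), np.float64(176.43428499982952))
```

View pics/w10.png

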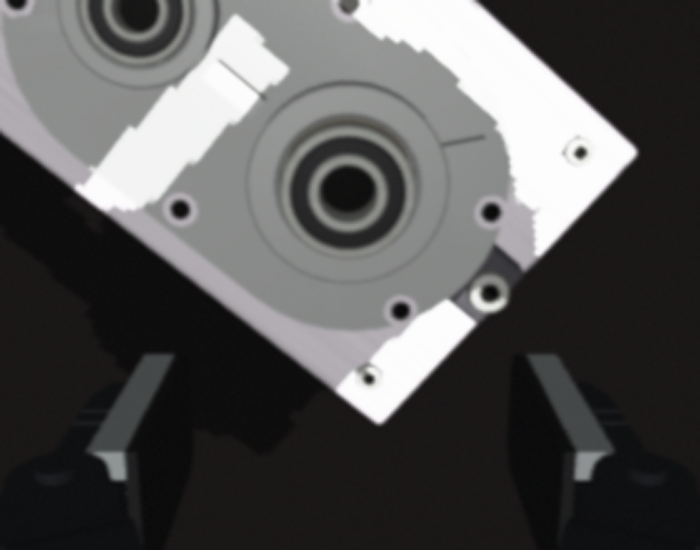

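```bash
python3 -c "
from h import *
mv([451,312,175],40)"
```

```text
mv [ 104.9 -256.1  -48.3] roll -0.03 yaw now 39.8 q6 -0.82
```

Request:
move_arm(rows=[[[15, -37, -40, 0, 0.5], [35, -85, -48, 0, 0.5], [57, -140, -48, 0, 0.5], [80, -195, -48, 0, 0.5], [105, -256, -48, 0, 0.5], [105, -256, -48, 0, 0.5], [105, -256, -48, 0, 0.5], [105, -256, -48, 0, 0.5]]])

```text
time_s: 19.27
eef_pos: [451.4, 310.9, 174.2]
ee_rot: [0.005, 0.941, 0.34, 0.004]
force: [0.3, 0.4, 0.4]
grip_width: 0.746
```

Run:
```python
from bore import *
s=sense();print(s['eef_pos'],s['force'])
c=eyes.capture('wrist');pickle.dump(c,open('w11.pkl','wb'))
print('pred',proj(c,[432,335.5,110]),proj(c,[432,335.5,15]))
g=cv2.cvtColor(c['color'],cv2.COLOR_BGR2GRAY);cv2.imwrite('pics/w11.png',c['color'])
for th in (60,100,140,180):
    k,_=cv2.findContours((g>th).astype(np.uint8),cv2.RETR_EXTERNAL,cv2.CHAIN_APPROX_NONE)
    for q in k:
        if cv2.contourArea(q)>150: print(th,cv2.boundingRect(q),cv2.contourArea(q),np.array(cv2.minEnclosingCircle(q)[0]),cv2.minEnclosingCircle(q)[1])
print('f',foc(c))
```

```text
[451.4 310.9 174.2] [0.3 0.4 0.4]
pred (np.float64(320.57130544737953), np.float64(165.63387656100713)) (np.float64(319.8381966412731), np.float64(145.44357557903078))
60 (0, 0, 640, 400) 254961.0 [319.5 199.5] 376.6703796386719
100 (92, 323, 89, 77) 4038.0 [142.  366.4] 50.07258605957031
100 (460, 322, 95, 78) 3750.0 [502.  366.1] 53.34407424926758
100 (216, 125, 50, 93) 1811.5 [240. 171.] 46.27104187011719
100 (297, 121, 46, 63) 2237.0 [319.  151.8] 31.209678649902344
100 (0, 0, 640, 362) 136686.5 [319. 199.] 330.9154968261719
140 (128, 363, 52, 37) 1209.5 [153.5 385.3] 28.95781135559082
140 (466, 360, 41, 34) 365.0 [486. 378.] 25.000099182128906
140 (234, 339, 21, 23) 225.0 [243. 349.] 13.453723907470703
140 (471, 323, 29, 14) 219.0 [484.9 328.7] 14.098435401916504
140 (144, 287, 23, 19) 245.0 [155. 298.] 13.038504600524902
140 (402, 243, 40, 53) 701.5 [416. 269.] 29.52974510192871
140 (199, 243, 39, 53) 709.5 [223. 269.] 29.52974510192871
140 (449, 232, 82, 72) 2104.0 [490.5 267. ] 48.20020294189453
140 (298, 121, 44, 62) 2172.5 [319.5 151.6] 30.84684944152832
140 (100, 71, 66, 98) 900.5 [133.  119.5] 56.18061065673828
180 (129, 364, 51, 36) 1161.5 [154.  385.3] 28.521554946899414
180 (470, 361, 37, 33) 298.0 [488. 378.] 22.803607940673828
180 (235, 340, 19, 22) 199.0 [243.3 349.3] 12.424918174743652
180 (472, 323, 26, 13) 160.5 [484.5 329.2] 12.593179702758789
180 (144, 288, 22, 18) 226.0 [154.5 298. ] 12.619529724121094
180 (491, 275, 39, 28) 589.5 [510. 291.] 19.416587829589844
180 (402, 243, 39, 53) 637.5 [416.5 269. ] 29.296003341674805
180 (200, 243, 38, 53) 636.5 [222.5 269. ] 29.296003341674805
180 (450, 233, 51, 47) 918.5 [475.5 253.5] 27.97330093383789
180 (298, 122, 44, 61) 2118.0 [319.5 151.9] 30.352577209472656
180 (100, 71, 66, 98) 838.0 [134.5 118.5] 55.91521453857422
f 344.94093587487527
```

Run:
```python
from bore import *
c=pickle.load(open('w11.pkl','rb'));g=cv2.cvtColor(c['color'],cv2.COLOR_BGR2GRAY)
print(onz(c,320,162,110))
# bottom disc upper edge
for p in ([432,335.5],[430.4,337.4],[429.5,338.5]):
  a=np.linspace(0,6.28,60)
  q=np.array([proj(c,[p[0]+16.8*np.cos(t),p[1]+16.8*np.sin(t),z]) for t in a for z in (0,15)]);r=np.array([proj(c,[p[0]+12.5*np.cos(t),p[1]+12.5*np.sin(t),110]) for t in a])
  print(p,q.min(0),q.max(0),r.min(0),r.max(0))
mv([430.4,337.4,160],40)
```

```text
[430.4 336.9 110. ]
[432, 335.5] [300. 124.] [339.7 165.1] [299. 144.] [342.1 186.5]
[430.4, 337.4] [299.9 121.1] [339.7 162.2] [298.9 139.6] [342.1 182.4]
[429.5, 338.5] [299.9 119.5] [339.8 160.6] [298.9 137.1] [342.2 180.1]
mv [  0.7 -34.1  13.9] roll -0.05 yaw now 39.7 q6 -0.29
```

Request:
move_arm(rows=[[[0.6, -34, 0, 0, 0.5], [0.6, -34, 20, 0, 0.5], [0.6, -34, 60, 0, 0.5], [0.6, -34, 100, 0, 0.5], [0.6, -34, 110, 0, 0.5], [0.6, -34, 110, 0, 0.5]]])

```text
time_s: 20.08
eef_pos: [432.1, 336.4, 64.4]
ee_rot: [0.005, 0.941, 0.339, 0.004]
force: [0.9, -0.1, 0.7]
grip_width: 0.745
```

```bash
python3 -c "
from h import *
s=sense();print(s['force'],rot(s['ee_rot'])[:,2]);mv([430.5,337.2,64],40)"
```

```text
[ 0.88784347 -0.12171162  0.6549747 ] [ 0.01177584 -0.00636279 -0.99991042]
mv [-0.7 -1.7  0.4] roll -0.06 yaw now 39.7 q6 -0.23
```

Request:
move_arm(rows=[[[-0.7, -1.7, 0, 0, 0.5], [-0.7, -1.7, 0, 0, 0], [-0.7, -1.7, 0, 0, -0.5], [-0.7, -1.7, 0, 0, -1], [-0.7, -1.7, 0, 0, -1], [-0.7, -1.7, 0, 0, -1], [-0.7, -1.7, 0, 0, -1]]], squeeze=40)

```text
time_s: 20.95
eef_pos: [430.8, 337.4, 64.9]
ee_rot: [0.005, 0.941, 0.339, 0.005]
force: [-0.6, 0.4, 6.5]
grip_width: 0.286
```

```bash
python3 -c "
from h import *
s=sense();print(s['force'],s['grip_width'],s['eef_pos'])
mv([522.8,63.5,144],40)"
```

```text
[-0.56733616  0.39476039  6.46784515] 0.2860756699391304 [430.78103836 337.43756886  64.94114359]
mv [-103.5  270.6  -76.3] roll -0.06 yaw now 39.7 q6 -0.23
```

Request:
move_arm(rows=[[[0, 0, -20, 0, -1], [0, 0, -50, 0, -1], [0, 0, -80, 0, -1], [-17, 45, -80, 0, -1], [-38, 100, -80, 0, -1], [-60, 156, -80, 0, -1], [-80, 210, -80, 0, -1], [-95, 248, -80, 0, -1], [-103.5, 270.5, -80, 0, -1], [-103.5, 270.5, -80, 0, -1], [-103.5, 270.5, -80, 0, -1]]])

```text
time_s: 22.32
eef_pos: [522.1, 64.3, 147.3]
ee_rot: [0.005, 0.941, 0.339, 0.005]
force: [0.1, -0.1, -2.4]
grip_width: 0.283
```

```bash
python3 -c "
from bore import *
s=sense();print(s['force'],s['grip_width'],s['eef_pos'])
mv([522.8,63.5,120],40)
for n in('scene','side'):
  c=eyes.capture(n);pickle.dump(c,open('x_%s.pkl'%n,'wb'))
c=eyes.capture('wrist');pickle.dump(c,open('x_w.pkl','wb'));g=cv2.cvtColor(c['color'],cv2.COLOR_BGR2GRAY)
P=s['eef_pos']
for z in(110,15,0):print(z,proj(c,[P[0],P[1],P[2]-64.9+z]))
print(g[100:300:6,320]);print(g[262,240:400:5])
"
```

```text
[ 0.1 -0.1 -2.4] 0.28261173586757465 [522.1  64.3 147.3]
mv [-0.1  0.7 27.3] roll -0.05 yaw now 39.7 q6 -0.79
110 (np.float64(319.4677743532146), np.float64(333.87904780585893))
15 (np.float64(318.65613473829416), np.float64(224.9884536957135))
0 (np.float64(318.5926683946151), np.float64(216.47372900489376))
[255 255 224 201 201 184  50 200 198 196 192 194 192  97  70 113 176 205
 117 117 117  62  65  95  45  32  34 120 120 120 120 120 167 202]
[ 35  35  35  26  26  25  98 100 101  21  24  71  47 118 120 121 120 121
 118 113  37  56  20  21 100 100  95  26  26  27  35  35]
```

Request:
move_arm(rows=[[[-0.1, 0.8, 5, 0, -1], [-0.1, 0.9, 15, 0, -1], [-0.1, 1, 24, 0, -1], [-0.1, 1, 29, 0, -1], [-0.1, 1, 30, 0, -1], [-0.1, 1, 30, 0, -1]]])

```text
time_s: 23.22
eef_pos: [523.4, 63.4, 117.8]
ee_rot: [0.005, 0.941, 0.34, 0.005]
force: [0.2, 0.2, -2.5]
grip_width: 0.282
```

Request:
move_arm(rows=[[[0, 0, 0.6, 0, -1], [0, 0, 1.2, 0, -1], [0, 0, 1.2, 0, -1]]])

```text
time_s: 23.6
eef_pos: [523.4, 63.4, 116.6]
ee_rot: [0.005, 0.941, 0.34, 0.005]
force: [-0.7, 1.2, -1.9]
grip_width: 0.284
```

Request:
move_arm(rows=[[[0, 0, 0.5, 0, -1], [0, 0, 1, 0, -1], [0, 0, 1.5, 0, -1], [0, 0, 1.5, 0, -1]]])

```text
time_s: 24.1
eef_pos: [523.4, 63.4, 115.1]
ee_rot: [0.005, 0.941, 0.34, 0.005]
force: [0.4, 0.1, -1.9]
grip_width: 0.284
```

Request:
move_arm(rows=[[[0, 0, 0.5, 0, -1], [0, 0, 1, 0, -1], [0, 0, 1, 0, -1]]])

```text
time_s: 24.48
eef_pos: [523.4, 63.4, 114.0]
ee_rot: [0.005, 0.941, 0.34, 0.005]
force: [-0.2, -0.5, -3.2]
grip_width: 0.281
```

Request:
move_arm(rows=[[[0, 0, 0.5, 0, -1], [0, 0, 1, 0, -1], [0, 0, 1, 0, -1]]])

```text
time_s: 24.85
eef_pos: [523.6, 63.4, 113.4]
ee_rot: [0.005, 0.94, 0.34, 0.005]
force: [-0.7, -0.2, 3.3]
grip_width: 0.284
```

Request:
move_arm(rows=[[[0, 0, 0.5, 0, -1], [0, 0, 1, 0, -1], [0, 0, 1, 0, -1]]])

```text
time_s: 25.22
eef_pos: [523.6, 63.3, 112.5]
ee_rot: [0.005, 0.941, 0.34, 0.005]
force: [-1.3, -0.5, 4.3]
grip_width: 0.284
```

Request:
move_arm(rows=[[[0, 0, 0.5, 0, -1], [0, 0, 1, 0, -1], [0, 0, 1, 0, -1]]])

```text
time_s: 25.6
eef_pos: [523.6, 63.4, 111.4]
ee_rot: [0.005, 0.94, 0.34, 0.005]
force: [-0.2, -0.1, 4.8]
grip_width: 0.28
```

Request:
move_arm(rows=[[[0, 0, 0.5, 0, -1], [0, 0, 1, 0, -1], [0, 0, 1, 0, -1]]])

```text
time_s: 25.98
eef_pos: [523.6, 63.4, 110.3]
ee_rot: [0.005, 0.941, 0.34, 0.005]
force: [-2.0, -0.7, 3.8]
grip_width: 0.284
```

Request:
move_arm(rows=[[[0, 0, 0.4, 0, -1], [0, 0, 0.8, 0, -1], [0, 0, 0.8, 0, -1]]])

```text
time_s: 26.35
eef_pos: [523.6, 63.4, 109.5]
ee_rot: [0.005, 0.941, 0.34, 0.005]
force: [-2.3, -1.0, 4.2]
grip_width: 0.277
```

Request:
move_arm(rows=[[[0, 0, 0.4, 0, -1], [0, 0, 0.8, 0, -1], [0, 0, 0.8, 0, -1]]])

```text
time_s: 26.72
eef_pos: [523.6, 63.4, 108.6]
ee_rot: [0.005, 0.941, 0.34, 0.005]
force: [-1.1, -0.2, 3.7]
grip_width: 0.283
```

Request:
move_arm(rows=[[[0, 0, 0.4, 0, -1], [0, 0, 0.7, 0, -1], [0, 0, 0.7, 0, -1]]])

```text
time_s: 27.1
eef_pos: [523.8, 63.3, 108.5]
ee_rot: [0.005, 0.94, 0.34, 0.005]
force: [-3.1, -0.4, 9.5]
grip_width: 0.283
```

Request:
move_arm(rows=[[[0, 0, 0.4, 0, -1], [0, 0, 0.7, 0, -1], [0, 0, 0.7, 0, -1]]])

```text
time_s: 27.48
eef_pos: [523.8, 63.3, 108.4]
ee_rot: [0.005, 0.94, 0.34, 0.006]
force: [-3.9, -0.1, 10.6]
grip_width: 0.282
```

Request:
move_arm(rows=[[[0, 0, 0.5, 0, -1], [0, 0, 0.9, 0, -1]]])

```text
time_s: 27.72
eef_pos: [523.9, 63.2, 108.4]
ee_rot: [0.005, 0.94, 0.34, 0.006]
force: [-5.3, -1.0, 14.1]
grip_width: 0.281
```

```bash
python3 -c "
from h import *
s=sense();print(s['force'])
mv([430.5,337.2,144],40)"
```

```text
[-5.25145184 -0.95430925 14.10025131]
mv [ 103.5 -269.9  -38.7] roll -0.04 yaw now 39.7 q6 -0.79
```

Request:
move_arm(rows=[[[0, 0, -5, 0, -1], [0, 0, -20, 0, -1], [0, 0, -39, 0, -1], [17, -45, -39, 0, -1], [38, -100, -39, 0, -1], [60, -156, -39, 0, -1], [80, -210, -39, 0, -1], [95, -248, -39, 0, -1], [103.5, -270, -39, 0, -1], [103.5, -270, -39, 0, -1], [103.5, -270, -39, 0, -1]]])

```text
time_s: 29.1
eef_pos: [430.6, 336.7, 144.5]
ee_rot: [0.006, 0.941, 0.34, 0.006]
force: [0.6, -0.3, -2.8]
grip_width: 0.282
```

```bash
python3 -c "
from bore import *
s=sense();print(s['force'],s['grip_width'],s['eef_pos'])
mv([430.5,337.2,68],40)"
```

```text
[ 0.6 -0.3 -2.8] 0.2822543679410694 [430.6 336.7 144.5]
mv [-0.3 -1.6 76.5] roll -0.05 yaw now 39.7 q6 -0.23
```

Request:
move_arm(rows=[[[0, -1, 20, 0, -1], [0, -1, 45, 0, -1], [0, -1, 65, 0, -1], [0, -1, 74, 0, -1], [0, -1, 76, 0, -1], [0, -1, 76, 0, -1]]])

```text
time_s: 29.85
eef_pos: [431.6, 337.0, 69.2]
ee_rot: [0.005, 0.941, 0.34, 0.006]
force: [-0.1, 0.2, -2.8]
grip_width: 0.279
```

Request:
move_arm(rows=[[[0, 0, 1, 0, -1], [0, 0, 2, 0, -1], [0, 0, 2.5, 0, -1], [0, 0, 2.5, 0, -1]]])

```text
time_s: 30.35
eef_pos: [431.6, 337.0, 66.7]
ee_rot: [0.005, 0.941, 0.34, 0.006]
force: [-0.4, -0.8, -2.6]
grip_width: 0.28
```

Request:
move_arm(rows=[[[0, 0, 0.7, 0, -1], [0, 0, 1.4, 0, -1], [0, 0, 1.4, 0, -1]]])

```text
time_s: 30.72
eef_pos: [431.6, 337.0, 65.3]
ee_rot: [0.005, 0.941, 0.34, 0.006]
force: [0.3, -0.5, -2.4]
grip_width: 0.282
```

Request:
move_arm(rows=[[[0, 0, 0.5, 0, -1], [0, 0, 0.7, 0, -1], [0, 0, 0.7, 0, -1]]])

```text
time_s: 31.1
eef_pos: [431.7, 337.0, 65.0]
ee_rot: [0.005, 0.941, 0.34, 0.006]
force: [-2.5, -1.9, 5.2]
grip_width: 0.288
```

Request:
move_arm(rows=[[[0, 0, 0, 0, -0.3], [0, 0, 0, 0, 0], [0, 0, 0, 0, 0.4], [0, 0, 0, 0, 0.5], [0, 0, 0, 0, 0.5], [0, 0, -40, 0, 0.5], [0, 0, -90, 0, 0.5], [0, 30, -112, 0, 0.5], [0, 34, -112, 0, 0.5], [0, 34, -112, 0, 0.5], [0, 34, -112, 0, 0.5]]])

```text
time_s: 32.48
eef_pos: [450.8, 311.8, 176.2]
ee_rot: [0.005, 0.94, 0.34, 0.005]
force: [0.0, 0.1, 0.1]
grip_width: 0.748
```

Run:
```python
from bore import *
s=sense();print(s['eef_pos'],s['force'],s['grip_width'])
c=eyes.capture('wrist');g=cv2.cvtColor(c['color'],cv2.COLOR_BGR2GRAY)
k,_=cv2.findContours((g>140).astype(np.uint8),cv2.RETR_EXTERNAL,cv2.CHAIN_APPROX_NONE)
for q in k:
  x,y,w,h=cv2.boundingRect(q)
  if 270<x<350 and y<200 and cv2.contourArea(q)>300: print('driver blob',(x,y,w,h))
for p in ([430.5,337.2],[431.6,337]):
  a=np.linspace(0,6.28,60)
  q=np.array([proj(c,[p[0]+r*np.cos(t),p[1]+r*np.sin(t),z]) for t in a for r,z in ((16.8,0),(16.8,15),(12.5,110))]);print(p,q.min(0),q.max(0))
# bearing & bystanders by comparing scene with the first picture
A=pickle.load(open('a.pkl','rb'))
for n in('scene','side'):
  d=cv2.absdiff(eyes.capture(n)['color'],A[n]['color']).max(2);m=cv2.morphologyEx((d>45).astype(np.uint8),cv2.MORPH_OPEN,np.ones((2,2)))
  k,_=cv2.findContours(m,cv2.RETR_EXTERNAL,cv2.CHAIN_APPROX_SIMPLE);print(n,[cv2.boundingRect(q) for q in k if cv2.contourArea(q)>12])
```

```text
[450.8 311.8 176.2] [0.  0.1 0.1] 0.7480378217264729
driver blob (300, 123, 44, 63)
[430.5, 337.2] [298.6 122.2] [341.3 183.7]
[431.6, 337] [299.8 123.2] [342.5 185.1]
scene [(213, 261, 9, 17), (216, 220, 73, 41), (330, 188, 7, 5), (218, 109, 15, 13), (331, 106, 7, 16), (382, 102, 8, 7), (186, 100, 8, 16), (244, 87, 10, 6), (412, 68, 10, 3), (185, 50, 25, 19), (165, 47, 15, 19), (191, 45, 28, 11), (175, 41, 7, 6), (379, 21, 42, 50), (365, 20, 7, 9), (371, 4, 4, 6), (394, 0, 35, 21), (376, 0, 7, 5), (359, 0, 11, 13), (234, 0, 43, 34), (221, 0, 21, 48), (189, 0, 29, 11)]
side [(0, 388, 10, 12), (105, 339, 22, 24), (93, 312, 18, 5), (12, 296, 40, 76), (0, 292, 33, 60), (416, 281, 8, 12), (53, 277, 16, 16), (64, 268, 15, 14), (38, 260, 39, 26), (395, 248, 30, 12), (415, 227, 10, 19), (347, 223, 64, 91), (282, 205, 11, 6), (182, 138, 10, 6), (189, 115, 5, 14), (37, 62, 8, 6), (158, 41, 46, 43), (25, 27, 25, 8), (18, 23, 56, 83), (27, 11, 7, 5), (57, 0, 153, 39)]
```

```bash
python3 -c "
from h import *
print(ctrl.finish_job())"
```

```text
the job is handed in; nothing more can be done
None
```

The large bearing is pressed into the empty bore, down on the shims. The job is handed in at about 33 s of the 61 s allowed; no verdict was reported.

**What I did**
- **Bin:** I tipped the left bin to its stop and lifted the bearing out. I set it flat on the bench once to square it, then gripped it again.
- **Starting the bearing:** I started it in the bore and let go. The close-up afterwards showed it centred and flat.
- **Pressing:** It went in at about 6 to 7 N. At about 8.4 mm below the rim the force rose sharply with no further travel. I stopped at about 16.5 N, corrected for the driver's weight.
- **Driver:** It stands back within about 1 mm of its old place and matches an upright model in the wrist picture. It met the bench at the same height as before, so it had not slipped in the grip.

**Last checks**
- Comparing the first and last scene and side pictures, I saw no sign that a bystander had moved. One small difference by the screwdriver tip appeared only in the scene view, so I took it for the arm's shadow.
- The first scene and side estimates of the bore were off by up to about 7 mm from the wrist camera, which agreed with itself from two heights, so I used the wrist value.
- When gripped for the bore, the bearing sat about 0.1 rad askew; it levelled when released.
- I did not look at the bearing close up after pressing. Its final depth rests on the force and height readings.

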